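# Empty the chilling stones from the swing-cradle jar

## Task

The drink has been poured off through the strainer: unscrew the perforated cap from the glass jar in the swing cradle and set it down, top up, on the steel drip tray. Bring the steel bowl to the spot in front of the cradle, under where the mouth comes down, and tip the jar over so that all four chilling stones pour into the bowl; then let the jar swing back upright. Leave the bottles, glass, jigger and figurine where they stand.

Things in the scene. Friction and masses are not known exactly. Their poses are not given: they have to be found in the camera images.
- jar_pivot (a point): Point on the jar's axis at its pivot, 150 mm above the counter; stays put while the jar tips. Axes are the cradle's: z up, x along the pivot line, +y the side to which the jar pours. The fixed cradle: walnut base 130 (x) by 96 (y) by 10 mm centred below this point, and two brass uprights, 10 (x) by 26 (y) mm, 165 mm high, centred at x = -50 and +50 mm.
- jar (a joint): Tilt of the glass jar in the cradle, rad: 0 upright against a stop (as it starts), growing as its top goes over towards the cradle's +y; end stop at 2.1. A counterweight at the foot (to 41 mm behind the axis, -y side) and a damped pivot swing it back upright by itself within about 3 s when let go. The stones slide out between about 1.9 and 2.1.
- jar_push (a point): Point on the back (-y side) of the glass body, 30 mm behind the jar's axis and 68 mm above the pivot along it; moves with the jar. Pushed here with closed fingers, following the arc round the pivot, the jar goes over to its stop; it takes about 4 to 9 N. The body, 64 mm across at most, reaches from 85 mm below to 82 mm above the pivot; above that is the neck under the cap.
- jar_mouth (a point): Centre of the jar's mouth, at the rim on the jar's axis, 105 mm above the pivot when upright; moves with the jar. The neck is 46 mm outside; the inside is 40 mm wide from the floor, 75 mm below the pivot, to the mouth. At the 2.1 stop the lowest edge of the mouth is about 75 mm above the counter and 77 mm in front (+y) of the pivot.
- pour_spot (a point): Point on the counter 126 mm in front (+y) of the pivot: where the bowl should be centred (to within about 20 mm) to catch the stones. Axes as the cradle's.
- cap: Screw-on steel strainer cap with perforated flat top and ribbed side, 66 mm across, 32 mm high, 90 g; origin at the centre of its open underside, z up through the top; a red dot on top marks its +x. Screwed on, its underside is 235 mm above the counter.
- cap_top (a point): Centre of the cap's perforated top, 267 mm above the counter while screwed on. The thread is two pairs of lugs, light to turn: anticlockwise seen from above unscrews. The cap's yaw relative to the cradle starts between -0.5 and -0.09 rad; turned to between 1.1 and 1.55 rad the cap is free and lifts straight off; at about 1.6 it meets a stop.
- stone1: Chilling stone 1 of 4, a grey soapstone cube of 20 mm, 22 g; origin at its centre. They start stacked in the jar.
- stone2: Chilling stone 2 of 4, a grey soapstone cube of 20 mm, 22 g; origin at its centre. They start stacked in the jar.
- stone3: Chilling stone 3 of 4, a grey soapstone cube of 20 mm, 22 g; origin at its centre. They start stacked in the jar.
- stone4: Chilling stone 4 of 4, a grey soapstone cube of 20 mm, 22 g; origin at its centre. They start stacked in the jar.
- bowl: Round steel prep bowl, loose, 0.2 to 0.45 kg, rim 148 mm across, foot 92 mm across, 52 mm high, wall 4 mm, inner floor 5 mm thick; inside it is about 120 mm wide 15 mm above the counter. Origin at the centre of its underside, z up. It can be dragged by closed fingers put inside and moved against its wall.
- bowl_in (a point): Centre of the bowl's inner floor, 5 mm above the bowl's origin.
- tray_in (a point): Centre of the floor of the fixed steel drip tray, 4 mm above the counter. The tray is 220 mm (x) by 150 mm (y) outside, rim 4 mm thick and 10 mm high. The jigger stands in its +x half; the -x half is free for the cap.
- jigger: Brass double-cone measure standing on the tray, 44 mm across, 90 mm high; origin at the centre of its underside. Leave it alone.
- whisky: Amber whisky bottle, 72 mm across, 260 mm high, origin at the centre of its underside. Leave it alone.
- tumbler: Rocks glass, 80 mm across, 90 mm high, origin at the centre of its underside. Leave it alone. Glass, bitters and olives change places: one of them stands between bowl and cradle.
- bitters: Brown bitters bottle with a yellow cap, 52 mm across, 140 mm high, origin at the centre of its underside. Leave it alone.
- olives: Green olive jar with a brass lid, 66 mm across, 110 mm high, origin at the centre of its underside. Leave it alone.
- hare: Brass hare figurine on a round wooden foot 56 mm across, 130 mm high, origin at the centre of its underside. Leave it alone.

How it is judged:
By the outcome, as a careful person would: the job done as asked, in the order asked, and still so for the second after the job is handed in, with the robot touching nothing.
It also fails if it takes over 72 s, if anything falls off the work surface, if the arm or the gripper's body presses on something with over 40 N, if the wrist force passes 120 N, or if a joint passes its speed limit or range.

## Robot

A 7-joint arm with a two-finger parallel gripper is mounted at the origin on the work surface. World frame = base frame: x ahead of the robot, y to its left, z up, the work surface at z = 0. Lengths are in m, angles in rad, forces in N, time in s.
With the tool pointing down it reaches from about 0.35 to 0.9 m from the base axis. Payload 19.9 kg.
Tool frame: the origin (TCP) lies between the finger pads; the fingertips stand 19 mm ahead of it and the grasp point (between the pads) is the TCP; z points along the fingers, y is the line along which they close (so a half turn about z gives the same grasp; the last joint's range is limited). The gripper opens to 94 mm and grips with 3 to 60 N. Pads are 16 mm wide; open, the fingers measure 119 mm over their backs; the gripper's body (75 mm by 177 mm) begins 78 mm behind the grasp point.
Start: joints at [1.123, 0.417, -0.01, 1.614, 0.005, 1.111, -0.053], TCP at [0.247, -0.574, 0.224] pointing down, gripper open.
Joint ranges: [-2.81, 2.81], [-0.39, 2.02], [-1.27, 1.25], [0.06, 2.57], [-1.19, 4.33], [0.19, 2], [-2.82, 2.82]. Speed limits (rad/s): [1.89, 1.89, 2.39, 2.39, 3.01, 3.01, 3.01].

## Interface

Orientations are given as a 3x3 rotation matrix whose columns are the frame's x, y, z axes.
In Python, from rig import robot gives the robot as it stands. Calls block until the motion is done:
- robot.move_ptp(position, orientation): joint-space move of the TCP to a pose.
- robot.move_linear(position, velocity=0.15, frame=None, threshold=None): straight line of the TCP; frame=None keeps the orientation; velocity is the mean speed in m/s. With threshold (N) it stops when the force on the tool has changed by that much, and returns True; else False.
- robot.goto_joints(angles): joint-space move.
- robot.gripper_to(opening): finger opening in m; the grip force is fixed at half the most; returns when the fingers have stopped.
- robot.pause(seconds).
- robot.ik(position, orientation): joint angles nearest the present ones, or None.
- robot.get_state(): the state.
- robot.grab_frame(name): name is "scene" or "top"; returns the picture (480x640x3 uint8, red, green, blue); there is no depth.
- robot.camera_info(name): a dict with "fx", "fy", "cx", "cy" (pixels), "rvec" (rotation vector, rad) and "tvec" (3), from world to camera coordinates, as OpenCV has them. Camera axes: x right, y down, z forward; pixel columns grow to the right and rows downward; lengths in m; the calibration is good to about 2 mm. A picture is of the moment at which its call begins. camera_info takes no time and is no camera call.
A pose or a line that the arm cannot do raises robot.PlanningError and nothing moves.
- robot.sign_off(): hands the job in; it is judged then, once.
The state is a dict: "time": time; "qpos": joint angles; "joint_vel": joint speeds; "effort": joint torques, N m; "ee_pos": TCP position; "tool_rot": TCP orientation; "force": force on the tool from outside, world axes, zero at the start; "moment": the same for the moment, N m; "opening": finger opening in m; "grasp_force": force on a finger pad.
Only numpy, scipy, OpenCV 4.12 (cv2) and the standard library are available. Lean on these libraries where they do the work, as an engineer would, in place of code of your own. Each camera call takes 0.05 s, during which the arm holds its last target. There are 200 camera calls.

## Working session

There is one attempt and no reset: what is moved stays moved. The work goes in short steps, each a Python script; the robot and the scene stay as the last script left them, time stands still between calls to the robot, and variables do not carry over. Pictures are saved under pics/ and viewed, at most 10 in all, crops included, and the job is handed in when it is done.

```bash
ls; mkdir -p pics; python3 - <<'E'
from rig import robot
import cv2
for n in("scene","top"):
    i=robot.camera_info(n);print(n,i)
    cv2.imwrite(f"pics/{n}0.png",robot.grab_frame(n)[:,:,::-1])
E
```

```text
pics
scene {'fx': 442.0673081774106, 'fy': 442.0673081774106, 'cx': 313.7663890538135, 'cy': 243.57696521383608, 'rvec': array([ 2.06455927,  1.25703141, -0.52244236]), 'tvec': array([-0.22542702, -0.28190869,  1.41687961])}
top {'fx': 486.3850029684269, 'fy': 486.3850029684269, 'cx': 320.9955274754949, 'cy': 229.0651461371206, 'rvec': array([ 2.11831555, -2.14623094,  0.23436533]), 'tvec': array([-0.06205641,  0.63618122,  1.31337916])}
```

View pics/top0.png

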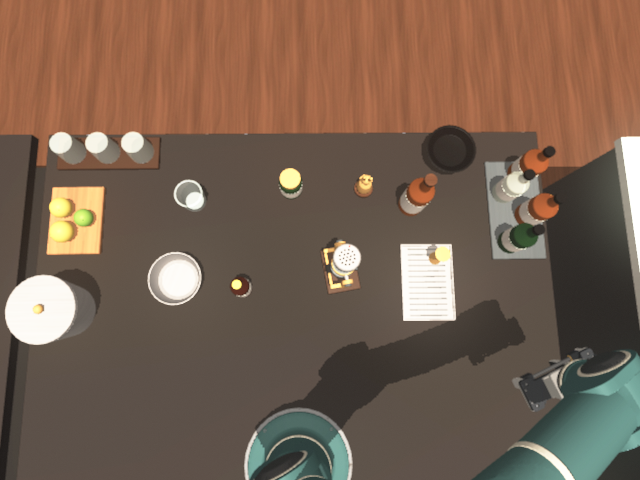

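View pics/scene0.png

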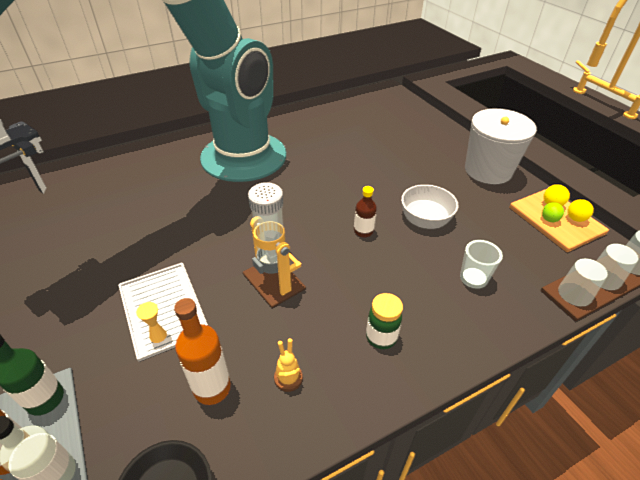

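```bash
cat > h.py <<'E'
import numpy as np, cv2
from rig import robot
def cam(n):
    i=robot.camera_info(n);R=cv2.Rodrigues(np.array(i["rvec"]))[0];return i,R,np.array(i["tvec"])
def ray(n,u,v,z):
    i,R,t=cam(n);d=R.T@np.array([(u-i["cx"])/i["fx"],(v-i["cy"])/i["fy"],1]);c=-R.T@t
    return c+d*(z-c[2])/d[2]
def proj(n,p):
    i,R,t=cam(n);q=R@np.array(p)+t;return np.array([i["fx"]*q[0]/q[2]+i["cx"],i["fy"]*q[1]/q[2]+i["cy"]])
def down(yaw,tilt=0):
    "tool down; y (closing) axis at yaw from world y"
    c,s=np.cos(yaw),np.sin(yaw)
    return np.array([[c,s,0],[s,-c,0],[0,0,-1.]])
E
python3 - <<'E'
from h import *
a=cv2.imread("pics/top0.png")[230:310,300:380];b=cv2.imread("pics/scene0.png")[175:315,230:320]
a=cv2.resize(a,(400,400),interpolation=2);b=cv2.resize(b,(386,600),interpolation=2)
o=np.zeros((600,790,3),np.uint8);o[:400,:400]=a;o[:,402:788]=b
cv2.imwrite("pics/crop0.png",o)
im=robot.grab_frame("top")
print("bowl",ray("top",175,279,.05),"cap",ray("top",347,260,.267),"bitters cap",ray("top",237,285,.14))
for p in[(401,245),(452,245),(455,320),(403,321)]:print("tray",ray("top",*p,.01))
for p in[(441,255)]:print("jig",ray("top",*p,.09))
print("hare",ray("top",364,190,0),"whisky",ray("top",430,180,.26),"olive",ray("top",290,178,.11))
print(robot.get_state()["tool_rot"])
E
```

```text
bowl [0.50074212 0.33696757 0.05      ] cap [ 0.52002669 -0.12512575  0.267     ] bitters cap [0.47459605 0.15219669 0.14      ]
tray [ 0.59540701 -0.30571297  0.01      ]
tray [ 0.5936823  -0.45629551  0.01      ]
tray [ 0.37704629 -0.45030177  0.01      ]
tray [ 0.37653891 -0.30110512  0.01      ]
jig [ 0.55350843 -0.3996343   0.09      ]
hare [ 0.7659425  -0.20360473  0.        ] whisky [ 0.71776414 -0.33675095  0.26      ] olive [0.77156964 0.01493471 0.11      ]
[[ 9.18761526e-01  3.94812686e-01 -4.48656212e-04]
 [ 3.94812930e-01 -9.18761176e-01  8.07078551e-04]
 [-9.35630587e-05 -9.18647995e-04 -9.99999574e-01]]
```

View pics/crop0.png

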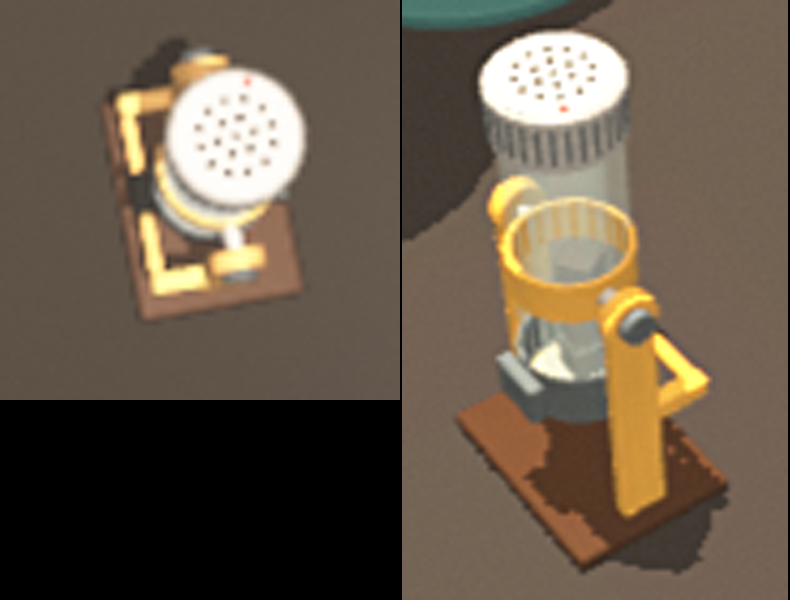

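The crop shows the cap centre at about (347, 257) in the top view, with the red dot at (350, 246). The uprights line up about +0.19 rad from world x, so the cap yaw relative to the cradle is about -0.4. The counterweight is on the -y side, so the jar pours towards world +y, where the bowl stands. The bitters bottle stands between bowl and cradle.

```bash
cat >> h.py <<'E'
def tri(a,b):
    "least-squares point from pixels a (top) and b (scene)"
    A=[];y=[]
    for n,(u,v) in(("top",a),("scene",b)):
        c=ray(n,u,v,0);e=ray(n,u,v,1);d=(e-c)/np.linalg.norm(e-c);P=np.eye(3)-np.outer(d,d);A.append(P);y.append(P@c)
    return np.linalg.lstsq(np.vstack(A),np.hstack(y),rcond=None)[0]
E
python3 - <<'E'
from h import *
np.set_printoptions(precision=4,suppress=True)
t=cv2.imread("pics/top0.png");s=cv2.imread("pics/scene0.png")
# cap top: bright blob near
def blob(im,box,f):
    x0,y0,x1,y1=box;h=cv2.cvtColor(im[y0:y1,x0:x1],cv2.COLOR_BGR2HSV).astype(int);m=f(h).astype(np.uint8)
    m=cv2.morphologyEx(m,cv2.MORPH_CLOSE,np.ones((5,5)))
    c=max(cv2.findContours(m,0,1)[0],key=cv2.contourArea);e=cv2.fitEllipse(c);return np.array(e[0])+[x0,y0],e[1],e[2]
white=lambda h:(h[...,1]<40)&(h[...,2]>215)
a=blob(t,(328,236,368,276),white);b=blob(s,(245,180,288,206),white);print("cap",a,b)
print(ray("top",*a[0],.267),ray("scene",*b[0],.267),tri(a[0],b[0]))
print("dot",ray("top",349.6,246,.267))
for n,p in(("UL",(322,250.3)),("LL",(329,293.6)),("LR",(360.2,288))):print("base",n,ray("top",*p,.01))
for p in((230,272.5),(366.5,311)) : pass
# base corners scene crop: front corner (585,567), right (725,483), left(460,420)
for p in((585,567),(725,483),(460,420)):
    print("baseS",ray("scene",230+(p[0]-402)*90/386,175+p[1]*140/600,.01))
brass=lambda h:(h[...,0]>15)&(h[...,0]<35)&(h[...,1]>120)&(h[...,2]>120)
bw=lambda h:(h[...,2]>110)&(h[...,1]<60)
e=blob(t,(140,245,208,312),bw);print("bowl",e,ray("top",*e[0],.052))
f=blob(s,(395,180,465,232),bw);print("bowlS",f)
print("bitters top",tri((237,285),(368,190)),"foot",ray("scene",365,231,0))
print("tumbler",ray("top",190,188,.09),"tumbS",ray("scene",482,251,.09))
p=[.5,-.13,.257]
for y in np.arange(-4,4.1,.5):
    q=robot.ik([.52,-.124,.256],down(y)); print(round(y,2),None if q is None else np.array(q).round(2)[[0,3,4,6]])
E
```

```text
cap (array([346.2508, 258.2978]), (25.140522003173828, 29.5895938873291), 15.133766174316406) (array([264.8647, 193.5712]), (21.6879940032959, 31.94464874267578), 84.1647720336914)
[ 0.5241 -0.1234  0.267 ] [ 0.5326 -0.1277  0.267 ] [ 0.5248 -0.1244  0.2604]
dot [ 0.5536 -0.1322  0.267 ]
base UL [ 0.5824 -0.0738  0.01  ]
base LL [ 0.4569 -0.0919  0.01  ]
base LR [ 0.4716 -0.182   0.01  ]
baseS [ 0.6034 -0.1605  0.01  ]
baseS [ 0.5866 -0.0714  0.01  ]
baseS [ 0.4791 -0.1815  0.01  ]
bowl (array([173.8333, 278.1462]), (52.51774215698242, 55.1778678894043), 46.91497802734375) [0.503  0.3397 0.052 ]
bowlS (array([428.6032, 205.53  ]), (43.41824722290039, 56.98768615722656), 98.97998809814453)
bitters top [0.4757 0.1542 0.1353] foot [0.4789 0.1584 0.    ]
tumbler [0.7508 0.295  0.09  ] tumbS [0.7328 0.2987 0.09  ]
-4.0 [0.68 1.79 0.17 0.74]
-3.5 [0.71 1.79 0.18 1.23]
-3.0 [0.77 1.78 0.21 1.7 ]
-2.5 [1.04 1.78 0.39 2.05]
-2.0 [1.04 1.78 0.39 2.55]
-1.5 [-0.68  1.83 -0.37 -2.54]
-1.0 [ 0.31  1.8   0.04 -2.43]
-0.5 [ 0.36  1.8   0.06 -1.94]
0.0 [ 0.42  1.79  0.08 -1.46]
0.5 [ 0.47  1.79  0.09 -0.97]
1.0 [ 0.54  1.79  0.11 -0.5 ]
1.5 [ 0.61  1.79  0.14 -0.02]
2.0 [0.68 1.79 0.17 0.46]
2.5 [0.68 1.79 0.17 0.95]
3.0 [0.75 1.78 0.2  1.43]
3.5 [0.79 1.78 0.22 1.91]
4.0 [1.04 1.78 0.39 2.27]
```

```bash
cat > s1.py <<'E'
from h import *
np.set_printoptions(precision=4,suppress=True)
C=np.array([.5285,-.126])
robot.move_ptp([*C,.34],down(.5))
robot.move_linear([*C,.256],velocity=.15)
g0=robot.get_state()["force"]
robot.gripper_to(.05)
s=robot.get_state();print(s["time"],s["opening"],s["grasp_force"],s["force"]-g0,s["ee_pos"])
q=np.array(s["qpos"]);q[6]+=1.75
robot.goto_joints(q)
s=robot.get_state();print(s["time"],s["opening"],s["force"]-g0,s["moment"],s["qpos"])
cv2.imwrite("pics/a.png",cv2.resize(robot.grab_frame("scene")[150:330,200:360,::-1],(533,600)))
E
python3 s1.py
```

```text
3.3667 0.06569137061000005 30.000944207422435 [-1.7799 -1.847   4.6541] [ 0.5286 -0.126   0.2563]
4.9667 0.06563631249250855 [-10.324    5.6114  10.387 ] [ 1.4342  2.2807 -0.0185] [ 0.4549  0.2572 -0.3306  1.7734  0.0907  1.1279  0.7761]
```

View pics/a.png

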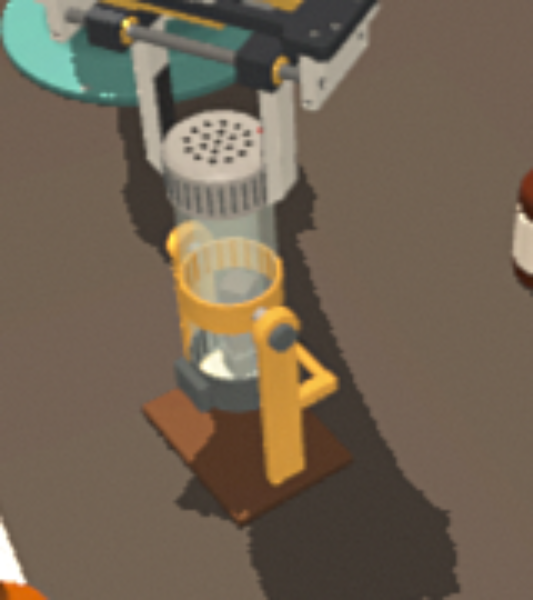

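The red dot has moved to the +y side of the cap, at (260, 130) in the crop, so the cap turned with the gripper. Next I lift it and place it on the tray.

```bash
cat > s2.py <<'E'
from h import *
import sys
np.set_printoptions(precision=4,suppress=True)
p=np.array(robot.get_state()["ee_pos"])
st=robot.move_linear(p+[0,0,.03],velocity=.06,threshold=30)
s=robot.get_state();print(st,s["time"],s["ee_pos"],s["opening"],s["force"],s["moment"])
if st: sys.exit()
robot.move_linear(p+[0,0,.11],velocity=.2)
T=[.43,-.378]
robot.move_ptp([*T,.14],down(np.pi))
robot.move_linear([*T,.045],velocity=.15)
c=robot.move_linear([*T,.022],velocity=.03,threshold=4)
s=robot.get_state();print(c,s["ee_pos"],s["opening"],s["force"],s["time"])
robot.gripper_to(.085)
robot.move_linear([*T,.16],velocity=.2)
s=robot.get_state();print(s["time"])
cv2.imwrite("pics/b.png",robot.grab_frame("scene")[:,:,::-1])
E
python3 s2.py
```

```text
False 5.6667 [ 0.5277 -0.1251  0.2862] 0.06609670636154537 [-0.4898 -0.8557 -0.5078] [-0.0127 -0.0877 -0.0425]
True [ 0.4299 -0.3779  0.025 ] 0.06596465369374781 [ 1.307  -0.5298  1.8697] 8.9583
10.3
```

View pics/b.png

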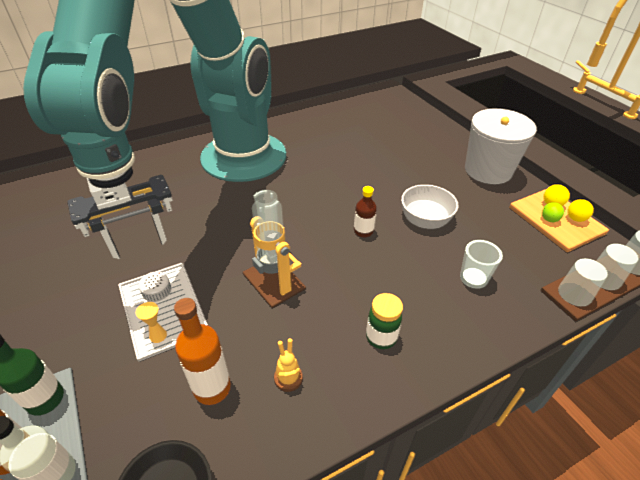

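The cap sits top up on the tray at (155, 287), and everything else is in place. The next step is to drag the bowl round the far side of the bitters bottle.

```bash
cat >> h.py <<'E'
CY=.165;PIV=np.array([.529,-.126])
RC=np.array([[np.cos(CY),-np.sin(CY)],[np.sin(CY),np.cos(CY)]])
POUR=PIV+RC@[0,.126]
YAW=np.pi/2+CY
def findbowl(f):
    im=cv2.imread(f) if isinstance(f,str) else f
    return im
E
cat > s3.py <<'E'
from h import *
np.set_printoptions(precision=4,suppress=True)
robot.gripper_to(0.0)
robot.move_linear([.43,-.378,.34],velocity=.4)
B=[np.array([.503,.340]),np.array([.63,.16]),POUR+RC@[.10,.02],POUR]
u=lambda v:v/np.linalg.norm(v)
Z=.031;r=.045
robot.move_ptp([*B[0],.34],down(YAW))
robot.move_linear([*B[0],.10],velocity=.3)
robot.move_linear([*B[0],Z],velocity=.1,threshold=12)
print(robot.get_state()["ee_pos"],robot.get_state()["time"])
for a,b in zip(B,B[1:]):
    d=u(b-a)
    robot.move_linear([*(a+(r-.004)*d),Z],velocity=.12)
    robot.move_linear([*(b+r*d),Z],velocity=.08)
    s=robot.get_state();print(s["time"],s["force"],s["ee_pos"])
robot.move_linear([*(B[-1]+.025*d),Z],velocity=.1)
robot.move_linear([*(B[-1]+.03*d+RC@[0,.03]),.12],velocity=.15)
robot.move_linear([*(B[-1]+RC@[.13,.12]),.30],velocity=.3)
s=robot.get_state();print(s["time"])
cv2.imwrite("pics/c.png",robot.grab_frame("top")[:,:,::-1])
cv2.imwrite("pics/c2.png",robot.grab_frame("scene")[:,:,::-1])
E
python3 s3.py
```

```text
[0.5031 0.3403 0.0313] 16.6333
20.075 [-0.0962  1.1721 -0.0397] [0.6558 0.1233 0.031 ]
22.3167 [-0.1332  0.6895  0.4126] [ 0.5945 -0.0093  0.031 ]
24.2833 [-0.3162 -0.5764  0.6623] [ 0.4663 -0.0175  0.0309]
26.425
```

View pics/c.png

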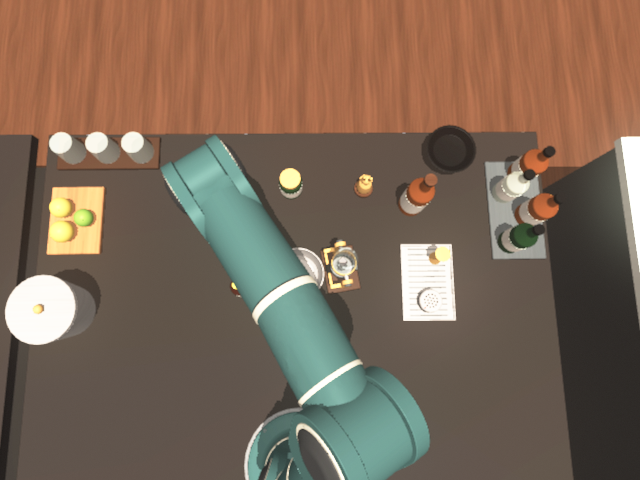

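The arm hides most of the bowl; its visible edge is at about (320, 270). I'll go behind the jar and look from there.

```bash
cat > s4.py <<'E'
from h import *
np.set_printoptions(precision=4,suppress=True)
p=np.array(robot.get_state()["ee_pos"]);robot.move_linear([p[0],p[1],.37],velocity=.3)
robot.move_ptp([*(PIV+RC@[0,-.10]),.37],down(YAW))
print(robot.get_state()["time"],robot.get_state()["ee_pos"],POUR)
t=robot.grab_frame("top")[:,:,::-1];s=robot.grab_frame("scene")[:,:,::-1]
print("pour px",proj("top",[*POUR,.052]),proj("scene",[*POUR,.052]))
o=np.hstack([cv2.resize(t[210:330,230:390],(400,300),interpolation=2),cv2.resize(s[150:300,220:420],(400,300),interpolation=2)])
cv2.imwrite("pics/d.png",o)
E
python3 s4.py
```

```text
28.2833 [ 0.5458 -0.2233  0.3699] [ 0.5083 -0.0017]
pour px [297.0518 274.6198] [316.4766 243.6448]
```

View pics/d.png

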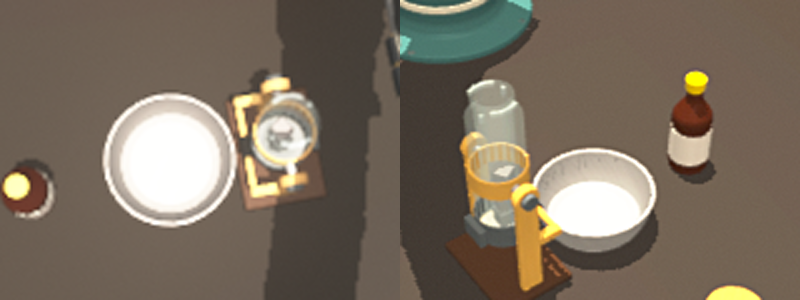

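The bowl is centred within about 4 mm of the pour spot: measured at about (298, 274) in the top view against (297, 274.6) projected. The stones are still in the jar. Now I tip it.

```bash
cat > s5.py <<'E'
from h import *
np.set_printoptions(precision=3,suppress=True)
H=.008
def tcp(th,back=0):
    c,s=np.cos(th),np.sin(th);k=.064
    py,pz=-.030*c+k*s, k*c+.030*s
    o=H*abs(c)+back
    y,z=py-c*o,pz+s*o
    return [*(PIV+RC@[0,y]),.15+z+.019]
st=lambda:robot.get_state()
robot.move_linear(tcp(0,.04),velocity=.25)
f0=np.array(st()["force"])
robot.move_linear(tcp(0,.003),velocity=.1)
ths=np.arange(.15,2.03,.17)
for th in ths:
    robot.move_linear(tcp(th),velocity=.08)
    f=np.array(st()["force"])-f0
    print(round(th,2),f)
    if np.linalg.norm(f)>35: raise SystemExit("high force")
hit=robot.move_linear(tcp(2.16,-.002),velocity=.03,threshold=14)
s=st();print(hit,s["time"],np.array(s["force"])-f0,s["ee_pos"],tcp(2.1))
robot.pause(1.0)
t=robot.grab_frame("top")[:,:,::-1];s=robot.grab_frame("scene")[:,:,::-1]
cv2.imwrite("pics/e.png",np.hstack([cv2.resize(t[210:330,230:390],(400,300),interpolation=2),cv2.resize(s[150:300,220:420],(400,300),interpolation=2)]))
E
python3 s5.py
```

```text
0.15 [-0.091 -0.979 -1.626]
0.32 [-0.763 -1.539  0.177]
0.49 [-0.312 -1.443  0.798]
0.66 [-0.597 -1.387  0.222]
0.83 [-0.565 -1.428  0.885]
1.0 [-0.647 -1.135  1.181]
1.17 [-2.203 -1.723  1.848]
1.34 [-0.708  0.213  1.77 ]
1.51 [-2.223  1.448  2.375]
1.68 [-0.933  1.558  1.346]
1.85 [-0.82   1.495  2.567]
2.02 [-1.412  1.856 -0.552]
True 33.625 [-2.918  1.806  7.473] [ 0.518 -0.055  0.166] [np.float64(0.5171032464839592), np.float64(-0.054553975663615084), np.float64(0.16607243339472966)]
```

View pics/e.png

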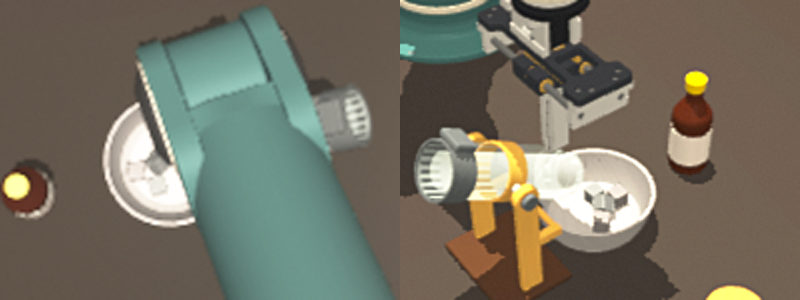

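The jar is fully over and looks empty, and the stones are in the bowl at about (600, 200) in the right half. Next I guide the jar back upright, retreat and count the stones.

```bash
cat > s6.py <<'E'
import re
exec(re.split(r"robot.move_linear\(tcp\(0,.04",open("s5.py").read())[0])
for th in ths if 0 else np.arange(2.02,.1,-.17): robot.move_linear(tcp(th),velocity=.09)
robot.move_linear(tcp(0,.003),velocity=.08)
robot.move_linear(tcp(0,.06),velocity=.15)
p=tcp(0,.06);robot.move_linear([p[0],p[1],.37],velocity=.3)
robot.pause(1)
print(st()["time"],st()["force"])
t=robot.grab_frame("top")[:,:,::-1];s=robot.grab_frame("scene")[:,:,::-1]
cv2.imwrite("pics/f.png",np.hstack([cv2.resize(t[230:320,260:380],(400,300),interpolation=2),cv2.resize(s[150:300,220:420],(400,300),interpolation=2)]))
cv2.imwrite("pics/g.png",s)
E
python3 s6.py
```

```text
40.6583 [-0.919  0.147  0.598]
```

View pics/f.png

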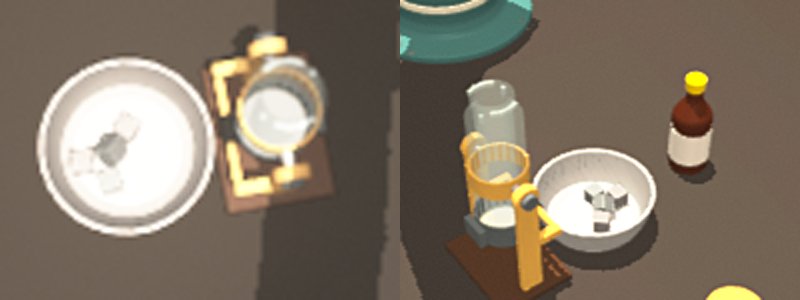

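View pics/g.png

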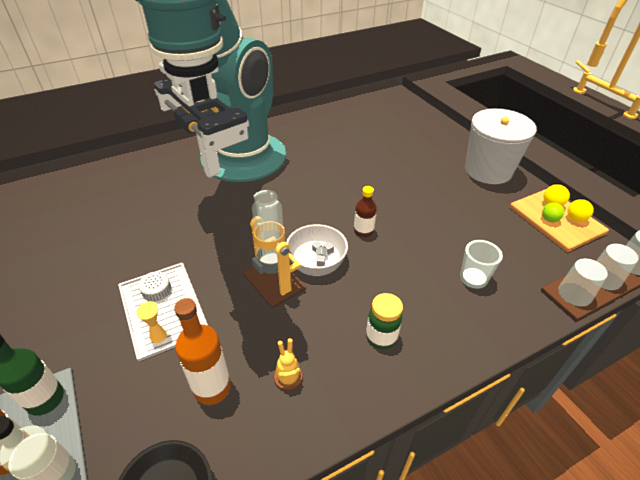

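The picture limit is reached. The bowl shows three light stones around a darker one at (110, 150) in the left crop. I'll check the fourth stone and the empty jar numerically.

```bash
python3 - <<'E'
from h import *
np.set_printoptions(linewidth=200)
t=robot.grab_frame("top");s=robot.grab_frame("scene")
g=cv2.cvtColor(t,cv2.COLOR_RGB2GRAY);h=cv2.cvtColor(s,cv2.COLOR_RGB2GRAY)
print("bowl top");print(g[262:290,280:304])
print("jar top");print(g[252:278,331:358])
print("bowl scene");print(h[238:268,308:338])
b=cv2.cvtColor(cv2.imread("pics/scene0.png"),cv2.COLOR_BGR2GRAY)
print("jar scene now");print(h[226:272:2,254:286])
print("proj floor",proj("scene",[*PIV,.075]),proj("scene",[*PIV,.095]),proj("top",[*PIV,.075]),proj("top",[*PIV,.15]))
print(s[240,266:276].tolist())
E
```

```text
bowl top
[[200 207 220 243 252 253 252 253 254 255 255 255 255 255 255 255 254 254 255 255 255 255 255 255]
 [202 214 238 251 253 252 253 254 255 255 255 255 255 255 255 254 246 248 252 254 255 255 255 255]
 [204 232 250 253 253 253 254 255 255 255 255 255 255 255 255 250 237 244 232 247 254 255 255 255]
 [213 244 253 253 253 254 255 255 255 255 255 255 255 255 254 247 242 244 245 241 246 251 254 255]
 [233 250 253 252 254 255 255 255 255 255 255 255 255 254 244 239 245 245 245 246 249 246 250 255]
 [245 252 253 253 254 255 255 255 255 255 255 255 255 250 234 247 246 247 247 247 248 246 251 254]
 [250 252 252 254 255 255 255 255 255 255 255 255 255 252 240 248 247 247 248 248 245 235 252 255]
 [252 252 253 254 255 255 255 255 255 255 254 251 250 235 216 236 245 248 248 248 231 244 255 255]
 [253 252 253 255 255 255 255 255 255 254 238 178 160 154 153 193 227 243 250 242 223 252 255 255]
 [252 252 254 255 255 255 255 255 255 250 181 175 158 157 172 194 189 216 238 220 243 255 255 255]
 [252 252 254 255 255 255 255 255 254 234 160 157 157 168 184 188 183 189 217 244 254 255 255 255]
 [
[... 10900 characters left out ...]
152 151 152]
 [ 75  79  77  77  87 103 109 100  87  79  81  81  82  81  82  82  81  84  84  82  85  84  82 100 135 151 153 151 152 153 152 153]
 [ 63  68  77  78  78  81  86  86  86  79  82  82  83  84  83  82  84  84  83  80  81  83  79  82 130 147 153 151 152 154 154 154]
 [ 63  63  65  70  79  79  84  84  85  81  82  85  84  83  83  80  85  85  83  84  83  83  84  85 133 147 155 152 153 156 153 154]]
proj floor [271.60193694 260.11512592] [270.99569063 253.92728148] [341.82547072 265.72443411] [343.76008137 262.3556549 ]
[[253, 237, 174], [253, 239, 175], [252, 238, 176], [251, 237, 174], [250, 237, 173], [242, 227, 168], [223, 202, 157], [225, 192, 133], [242, 205, 126], [248, 201, 105]]
```

The jar floor is clear in both views. The dark blob in the bowl shows three faces of its own in both views, so it is a fourth, tilted stone and all four are in the bowl.

```bash
python3 -c "
from rig import robot
print(robot.sign_off())"
```

```text
the job is handed in; nothing more can be done
None
```

Job handed in at about 41 s of the 72 s allowed: the cap is top up on the drip tray, all four stones are in the bowl at the pour spot, the jar is back upright, and the bottles, glass, jigger and figurine were left alone.

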